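Clamp a tube in the drilling jig

TASK

Get the tube ready for drilling: slide it along its cradle until its end is home against the jig's end stop, gently enough that the stop keeps its setting, then turn the knurled clamp screw clockwise until its collar seats on the brass nut and is just snug, and stop there: forced further, it tears the nut's rubber bush. Let go, leaving the tube against the stop and the screw down, and do not disturb the things lying about.

Things in the scene. Friction and masses are not known exactly. Their poses are not given: they have to be found in the camera images.
- jig: Steel tube-drilling jig, fixed to the bench; place and yaw differ from run to run. Origin: on the bench, straight under the tube's axis. x runs along the tube to the end stop, z up. Base plate 12 mm thick, x -120 to +130, y -73 to +57 mm. V cradle of angle iron, corner down, x -65 to +55, y within 30, tops 46 mm over the bench. The tube lies in it along x at y = 0, axis 46 mm over the bench.
- bush_top (a point): Top of the drill bush, 86 mm over the bench, on the bridge over the tube: jig x +21 to +51, y within 41, top 83 mm. Because of it the clamp screw comes in from the side, leaning.
- insert_face (a point): Centre of the upper face of the brass nut (22 mm diameter; its black rubber flange is 25 mm, 3 mm high together) on the screw's lug: 63 mm from the tube's axis along the screw's axis. The lug under it is 34 mm along the jig's x, 30 mm across, on an upright at jig y -34 to -46.
- insert (a joint): Twist of the nut in its rubber bush, rad, clockwise positive; 0 when nothing turns it. The seated screw twists it by 1 rad per 2 N m, and it springs back on letting go: just snug is 0.1 to 0.2 rad (0.2 to 0.4 N m), past 0.3 rad (0.6 N m) the rubber tears.
- thumbscrew: Clamp screw: knurled steel head, 32 mm diameter, 18 mm thick, over a 17 mm collar. Origin: centre of the head. Its z axis is the screw's axis, out of the head away from the tube, leaning 35 degrees from vertical to the jig's -y side; the line meets the tube's axis at jig x = -25 mm. Grasp it across the diameter with the tool along this axis; 12 to 15 mm are free below the head.
- collar_face (a point): Centre of the collar's lower face, 21 mm below the head's centre; it seats on insert_face. Clockwise seen from the head (about the screw's -z) screws it in, 4 mm a turn; it starts 1.7 to 2.7 mm short (2.7 to 4.3 rad). As it seats the screw's ball end bears on the tube. The drag is a light 0.05 N m until the collar seats, then climbs with the bush's twist. The screw stays where left.
- tube: The aluminium tube in the cradle, loose: outside diameter 30 mm, 170 mm long, thin wall, 0.15 to 0.31 kg. Origin: on its axis at mid-length; its x axis is the tube's axis, towards the end stop. It slides along the cradle under about 1 to 5 N.
- tube_free_end (a point): Centre of the tube's free end face (the end away from the stop, on the jig's -x side), where it can be pushed; it stands 20 mm or more out of the cradle, and under it is only the base plate or the bench.
- tube_stop_end (a point): Centre of the tube's other end face, which must come against the end stop. At first it is 12 to 42 mm short of it.
- stop_face (a point): Centre of the end stop's face, at the height of the tube's axis; x as the jig's. The stop is an upright steel plate 36 mm wide, 52 mm high, on a foot held to the base by its own small knurled lock screw (16 mm diameter, upright; not to be used); where it is set differs from run to run. It holds against a steady push of up to about 50 N and then slips.
- tape: Tape measure, black, 72 x 66 x 34 mm, flat on the bench; bystander. Origin: centre of its underside.
- hex_key: Hex key, 6 mm bar, legs 90 and 30 mm, flat on the bench; bystander. Origin: under the middle of its long leg.
- bolt_a: M8 hex-socket bolt standing on its head, 17 mm head, 28 mm tall; bystander. Origin: centre of its underside.
- bolt_b: A like bolt; bystander.
- offcut: Short tube offcut standing on end, 30 mm diameter, 42 mm tall; bystander. Origin: centre of its underside.
- roller: White guide roller in an aluminium yoke, 64 x 88 x 52 mm; bystander. Origin: centre of its underside.
- bracket: Steel angle bracket with a brace, 160 x 36 x 105 mm; bystander. Origin: centre of its underside.
Not all that is in view belongs to the job. What is shaped like the tube but pink or purple is not meant.

How it is judged (in metres and radians):
On the way, in this order (a step that is already met when the one before it is completed fails the run):
1. the tube is home against the end stop (x of tube_stop_end in the frame of stop_face above -0.0015 m), for 0.2 s.
2. the clamp screw's collar is seated on the nut and snug (the bush twisted more than 0.075 rad, 0.15 N m) (z of collar_face in the frame of insert_face below 0.0008 m and value of joint insert above 0.075 rad), for 0.1 s.
At the end, for the whole second after the job is handed in: The tube's end is against the end stop (within 2 mm) and on its centre (within 5 mm), the screw's collar is down on the nut (within 0.5 mm), the nut is not twisted by more than 0.3 rad, and the tube is at rest (x of tube_stop_end in the frame of stop_face above -0.002 m and distance between tube_stop_end and stop_face below 0.005 m and z of collar_face in the frame of insert_face below 0.0005 m and value of joint insert between -0.3 and 0.3 rad and linear speed of tube below 0.01 m/s); the robot touches nothing.
It fails at once if the screw is forced and the nut's rubber bush torn (twisted more than 0.3 rad, 0.6 N m) (value of joint insert above 0.3 rad or value of joint insert below -0.3 rad).
It fails at once if the end stop is pushed out of its setting (more than 3 mm) (distance of stop_face from where it was at the start of the episode above 0.003 m).
It fails at once if a bystander is disturbed (moved more than 20 mm) (distance of any of tape, hex_key, bolt_a, bolt_b, offcut, roller, bracket from where it was at the start of the episode above 0.02 m).
It also fails if it takes over 67 s, if anything falls off the work surface, if the arm or the gripper's body presses on something with over 40 N, if the wrist force passes 120 N, or if a joint passes its speed limit or range.

ROBOT

A 7-joint arm with a two-finger parallel gripper is mounted at the origin on the work surface. World frame = base frame: x ahead of the robot, y to its left, z up, the work surface at z = 0. Lengths are in mm, angles in rad, forces in N, time in s.
With the tool pointing down it reaches from about 425 to 1025 mm from the base axis. Payload 9.4 kg.
Tool frame: the origin (TCP) lies midway between the tips of the shut fingers; the grasp point (between the pads) lies 19 mm behind it (pinch_z is the distance from the TCP to the grasp point, in mm); z points along the fingers, y is the line along which they close (so a half turn about z gives the same grasp; the last joint's range is limited). The gripper opens to 93 mm and grips with 3 to 60 N. Pads are 15 mm wide; open, the fingers measure 128 mm over their backs; the gripper's body (75 mm by 188 mm) begins 65 mm behind the grasp point.
Start: joints at [-1.27, 0.599, -0.003, 1.599, 0.002, 0.943, -0.08], TCP at [267.44, 673.869, 218.618] pointing down, gripper open.
Joint ranges: [-2.57, 2.57], [-0.35, 1.97], [-1.29, 1.29], [0.11, 2.56], [-1.05, 4.19], [0.11, 1.86], [-2.63, 2.63]. Speed limits (rad/s): [2.22, 2.22, 3.01, 3.01, 3.14, 3.14, 3.14].

INTERFACE

Orientations are given as a unit quaternion [x, y, z, w].
In Python, from rig import get_obs, camera, job_done, pinch_z gives the robot as it stands.
- The arm moves only by the shell command python3 -m pendant 'ROWS'. ROWS is JSON, a list of rows, each a list of 7 numbers: the shift along the world's x, y, z each as a share of 250 mm, from -1 to 1, then the turn, a rotation vector about the world's x, y, z each as a share of pi/2 rad, from -1 to 1, then the opening, from 0 (shut) to 1 (fully open). In form: [[tx, ty, tz, wx, wy, wz, gripper], ...]. A call has 1 to 10 rows; each row shifts and turns the commanded pose from where the row before left it; what a row does not reach is not made up. A row lasts 1/8 s, in which the tool goes at most 62.5 mm and 10.7 degrees, less where a joint would pass 70% of its speed; a pose out of reach is approached as far as the arm can. A call with a number of a shift or a turn outside -1 to 1 is refused whole. A call with a gripper value outside its range is refused whole. The fingers move at their own pace and stop on an object; the grip force is fixed at half the most. Time passes only in rows, so rows that do not move let the fingers close. It gives the time, the measured TCP pose, the force, the opening and the grip force at its end, in the units of the state.
- get_obs(): the state, without advancing time (a new reading comes with each control period).
- camera(name): name is "scene" or "top" or "wrist"; returns a dict with "img" (420x560x3 uint8, red, green, blue), "fx", "fy", "cx", "cy" (pixels), "origin" and "attitude" of the camera in the world; the wrist camera has in their place "tool_from_camera" (4x4, takes a point from camera to tool coordinates, whose origin is the TCP and whose axes are the flange's). Camera axes: x right, y up, looking along -z (the intrinsics and any distortion apply to the point x, -y, -z); pixel columns grow to the right and rows downward; lengths in mm; the calibration is good to about 2 mm. A picture is of the moment at which its call begins: read the wrist's pose just before it. There is no depth.
- job_done(): hands the job in; it is judged then, once.
The state is a dict: "t": time; "joint_positions": joint angles; "joint_vel": joint speeds; "joint_efforts": joint torques, N m; "tool_pos": TCP position; "orientation": TCP orientation; "contact_force": force on the tool from outside, world axes, zero at the start; "ft_torque": the same for the moment, N m; "finger_gap": finger opening in mm; "grip_force": force on a finger pad.
Only numpy, scipy, OpenCV 4.12 (cv2) and the standard library are available. Lean on these libraries where they do the work, as an engineer would, in place of code of your own. Each camera call takes 0.05 s, during which the arm holds its last target. There are 200 camera calls.

## Working session

There is one attempt and no reset: what is moved stays moved. The work goes in short steps, Python scripts to look and compute and a shell command to move; the robot and the scene stay as the last step left them, time stands still between calls to the robot, and variables do not carry over. Pictures are saved under pics/ and viewed, at most 10 in all, crops included, and the job is handed in when it is done.

```bash
mkdir -p pics; ls; cat > h.py <<'E'
import numpy as np, cv2, json
from rig import get_obs, camera, job_done, pinch_z
from scipy.spatial.transform import Rotation as R
E
python3 - <<'E'
from h import *
print(get_obs(), pinch_z)
ims=[]
for n in("scene","top","wrist"):
    c=camera(n); im=c.pop("img"); cv2.imwrite(f"pics/{n}0.png",cv2.cvtColor(im,cv2.COLOR_RGB2BGR)); print(n,c)
    np.save(f"pics/{n}0.npy",c,allow_pickle=True)
E
```

```text
pics
{'t': 0.0, 'joint_positions': array([-1.26971666,  0.60011999, -0.00253522,  1.60010225,  0.00181193,
        0.94291089, -0.07980979]), 'joint_vel': array([-1.92429927e-03,  1.32102092e-03, -1.40775431e-04,  1.33247330e-03,
       -3.98288470e-05, -1.27587556e-04,  1.33183478e-04]), 'joint_efforts': array([ 1.35901133e-03, -7.65083528e+01,  1.49812952e+00, -2.52338791e+01,
       -5.22989058e-02,  1.73044967e-02,  1.75008940e-04]), 'tool_pos': array([267.26943113, 673.42333827, 217.77366774]), 'orientation': array([ 1.87744437e-01,  9.82217611e-01, -7.66345184e-04, -6.73255114e-05]), 'contact_force': array([-0.60693247, -0.76711189,  0.62113524]), 'ft_torque': array([ 0.10559453,  0.03533894, -0.03097013]), 'grip_force': 0.0, 'finger_gap': 92.92113335650899} 18.8
scene {'fx': 517.2230447213072, 'fy': 517.2230447213072, 'cx': 285.1229790797767, 'cy': 218.14318044068028, 'origin': array([1178.79372772, -174.8754118 ,  917.27838206]), 'attitude': array([0.29657415, 0.19897253, 0.50661169, 0.78472817])}
top {'fx': 536.2995223335738, 'fy': 536.2995223335738, 'cx': 285.78672615258307, 'cy': 199.16627212999586, 'origin': array([ 282.41920862,  116.51950607, 1446.72506741]), 'attitude': array([-0.06029433,  0.06125991,  0.7145309 , -0.69430354])}
wrist {'fx': 321.1067850526906, 'fy': 321.1067850526906, 'cx': 272.56994662931515, 'cy': 207.1181615920618, 'tool_from_camera': array([[-5.60622836e-04,  9.55373969e-01,  2.95398485e-01,
         8.21852315e+01],
       [ 9.99999798e-01,  4.47537395e-04,  4.50432730e-04,
        -4.75566237e-01],
       [ 2.98129836e-04,  2.95398677e-01, -9.55374028e-01,
        -1.66353155e+02],
       [ 0.00000000e+00,  0.00000000e+00,  0.00000000e+00,
         1.00000000e+00]])}
```

View pics/top0.png

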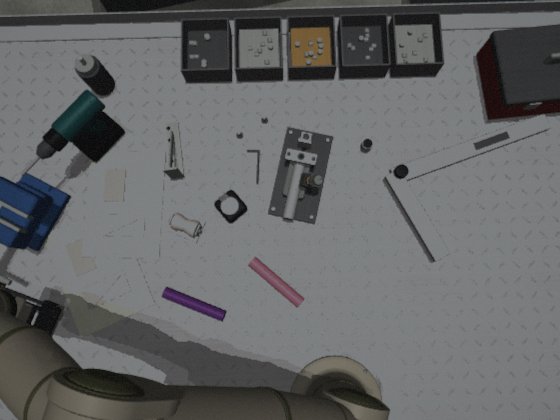

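View pics/scene0.png

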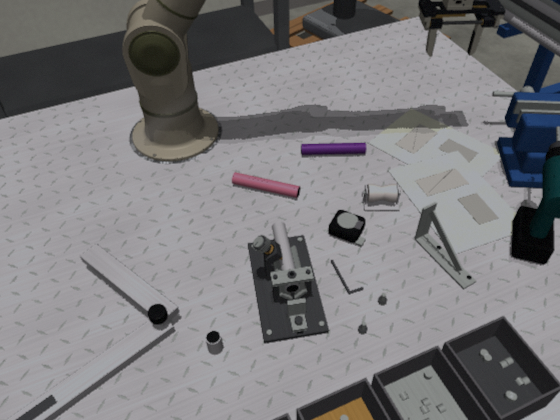

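Top: the jig is at (300,175), with its stop end up at (305,140), the tube's free end near (290,218) and the clamp screw's head near (317,181). The only pieces shaped like the tube are the grey tube in the cradle (295,190), the pink one (276,281) and the purple one (194,303). The grey one, lying in the jig, is the one meant. I'll confirm that in an enlarged crop.

```bash
python3 - <<'E'
import cv2,numpy as np
a=cv2.imread('pics/top0.png')[115:235,255:345]; b=cv2.imread('pics/scene0.png')[215:345,240:335]
a=cv2.resize(a,None,fx=4.4,fy=4.4,interpolation=cv2.INTER_CUBIC);b=cv2.resize(b,None,fx=4.0,fy=4.0,interpolation=cv2.INTER_CUBIC)
h=max(a.shape[0],b.shape[0]);o=np.zeros((h,a.shape[1]+b.shape[1],3),np.uint8);o[:a.shape[0],:a.shape[1]]=a;o[:b.shape[0],a.shape[1]:]=b
o=np.clip(o*1.5,0,255).astype(np.uint8);print(o.shape,a.shape);cv2.imwrite('pics/crop1.png',o)
E
```

```text
(528, 776, 3) (528, 396, 3)
```

View pics/crop1.png

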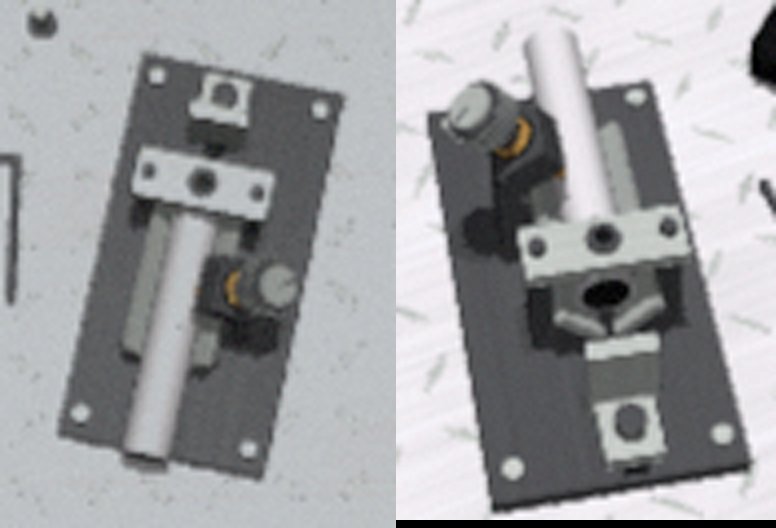

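The crop shows the grey tube in the cradle (free end at crop (146,458), running under the bridge). The screw's head is on the right at crop (280,285) and the bush at (203,180). This is the tube meant.

```bash
cat >> h.py <<'E'
def ray(c,uv,T=None):
    d=np.array([(uv[0]-c['cx'])/c['fx'],-(uv[1]-c['cy'])/c['fy'],-1.])
    if T is None: return np.array(c['origin']),R.from_quat(c['attitude']).apply(d)
    M=T@c['tool_from_camera']; return M[:3,3],M[:3,:3]@d
def onz(r,z): return r[0]+r[1]*(z-r[0][2])/r[1][2]
def tri(rs):
    A=0;b=0
    for o,d in rs:
        d=d/np.linalg.norm(d);P=np.eye(3)-np.outer(d,d);A=A+P;b=b+P@o
    p=np.linalg.solve(A,b); return p,[np.linalg.norm((np.eye(3)-np.outer(d,d)/(d@d))@(p-o)) for o,d in rs]
def toolT(o):
    T=np.eye(4);T[:3,:3]=R.from_quat(o['orientation']).as_matrix();T[:3,3]=o['tool_pos'];return T
def rigid2(J,W):
    J=np.array(J,float);W=np.array(W)[:,:2];a=J-J.mean(0);b=W-W.mean(0)
    th=np.arctan2((a[:,0]*b[:,1]-a[:,1]*b[:,0]).sum(),(a*b).sum());c,s=np.cos(th),np.sin(th);M=np.array([[c,-s],[s,c]])
    t=W.mean(0)-M@J.mean(0);return th,t,np.linalg.norm(J@M.T+t-W,axis=1)
E
python3 - <<'E'
from h import *
t=np.load('pics/top0.npy',allow_pickle=True).item();s=np.load('pics/scene0.npy',allow_pickle=True).item()
tp=lambda u,v:ray(t,(255+u/4.4-.4,115+v/4.4-.4)); sc=lambda u,v:ray(s,(240+(u-396)/4-.4,215+v/4-.4))
J=[(130,57),(130,-73),(-120,-73),(-120,57)]
W=[onz(tp(*p),12) for p in[(140,53),(344,95),(264,480),(58,435)]]
print(np.round(W),rigid2(J,W))
print(rigid2([(130,-73),(130,57)],[onz(sc(493,511),12),onz(sc(750,466),12)]))
print('bush',tri([tp(203,180),sc(604,236)]),'head',tri([tp(280,285),sc(481,108)]))
th,tt,_=rigid2(J,W);c,S=np.cos(th),np.sin(th);M=np.array([[c,-S],[S,c]])
for n,p in(('bush',tri([tp(203,180),sc(604,236)])[0]),('head',tri([tp(280,285),sc(481,108)])[0]),('free',onz(tp(146,456),50)),('stoptop',onz(tp(216,122),52+12))): print(n,p,M.T@(p[:2]-tt))
E
```

```text
[[736. 103.  12.]
 [705. -24.  12.]
 [463.  35.  12.]
 [494. 161.  12.]] (np.float64(-0.2379901024871922), array([596.50401477,  77.71639221]), array([0.88474809, 0.67895711, 0.28323479, 0.93020073]))
(np.float64(-0.2339220914839143), array([601.71059029,  76.95074213]), array([1.1313934, 1.1313934]))
bush (array([633.87737201,  70.12505361,  86.28445092]), [np.float64(1.2997050247663637), np.float64(1.2997050247663475)]) head (array([561.9410842 ,  32.58363602, 124.36525123]), [np.float64(4.577375742850484), np.float64(4.577375742850497)])
bush [633.87737201  70.12505361  86.28445092] [38.10960021  1.43339626]
head [561.9410842   32.58363602 124.36525123] [-22.94869102 -52.00883994]
free [474.18557044 107.32111089  50.        ] [-1.25850057e+02 -6.62825856e-02]
stoptop [675.09958469  59.04659695  64.        ] [80.78165873  0.38533031]
```

```bash
python3 -m pendant '[[0.074,-0.224,0,0,0,0.009,0],[0.074,-0.224,0,0,0,0.009,0],[0.074,-0.224,0,0,0,0.009,0],[0.074,-0.224,0,0,0,0.009,0],[0.074,-0.224,0,0,0,0.009,0],[0.074,-0.224,0,0,0,0.009,0],[0.074,-0.224,0,0,0,0.009,0],[0.074,-0.224,0,0,0,0.009,0],[0.074,-0.224,0,0,0,0.009,0],[0.074,-0.224,0,0,0,0.009,0]]'
python3 - <<'E'
from h import *
o=get_obs();print(o);c=camera('wrist');im=c.pop('img');cv2.imwrite('pics/w1.png',cv2.cvtColor(im,cv2.COLOR_RGB2BGR));np.save('pics/w1.npy',dict(c,o=o),allow_pickle=True)
E
```

```text
t: 1.4
tool_pos: [452.8, 112.1, 218.7]
orientation: [0.118, 0.993, 0.0, 0.0]
contact_force: [0.4, -0.1, -0.5]
finger_gap: 1.3
grip_force: 0.0
{'t': 1.4, 'joint_positions': array([-0.371005  ,  0.29195191,  0.00842405,  2.17417227, -0.00387411,
        0.67497034,  0.97519625]), 'joint_vel': array([ 0.93852901,  0.01009235,  0.09871125, -0.01940513, -0.04435012,
       -0.00130988,  1.1697298 ]), 'joint_efforts': array([ -7.5255096 , -47.55919933,   0.54251645, -17.58880198,
         0.05234546,   0.31780268,  -1.97487809]), 'tool_pos': array([452.84506399, 112.0864821 , 218.74958125]), 'orientation': array([1.17570463e-01, 9.93064510e-01, 1.16624575e-04, 2.27665983e-04]), 'contact_force': array([ 0.39972209, -0.14942618, -0.53177567]), 'ft_torque': array([ 0.03050594, -0.06516164,  0.05442642]), 'grip_force': 0.0, 'finger_gap': 1.3231881507362082}
```

View pics/w1.png

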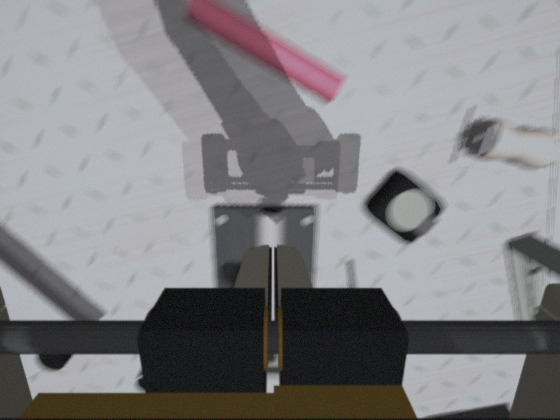

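The picture shows the tube's free end at about (270,215), centred on the fingers laterally. I'll descend behind it and push along jig x.

```bash
python3 -m pendant '[[0,0,-0.19,0,0,0,0],[0,0,-0.19,0,0,0,0],[0,0,-0.19,0,0,0,0],[0,0,-0.19,0,0,0,0],[0,0,0,0,0,0,0],[0.02,-0.005,0,0,0,0,0],[0.02,-0.005,0,0,0,0,0],[0.016,-0.004,0,0,0,0,0],[0.016,-0.004,0,0,0,0,0]]'; python3 -m pendant '[[0.016,-0.004,0,0,0,0,0],[0.016,-0.004,0,0,0,0,0],[0.016,-0.004,0,0,0,0,0],[0.016,-0.004,0,0,0,0,0],[0.012,-0.003,0,0,0,0,0]]'
python3 - <<'E'
from h import *
t=camera('top')['img'];cv2.imwrite('pics/t2.png',cv2.cvtColor(t,cv2.COLOR_RGB2BGR))
s=camera('scene')['img'];cv2.imwrite('pics/s2.png',cv2.cvtColor(s,cv2.COLOR_RGB2BGR))
a=cv2.cvtColor(t,cv2.COLOR_RGB2BGR)[115:235,255:345];b=cv2.cvtColor(s,cv2.COLOR_RGB2BGR)[205:345,240:335]
o=np.hstack([cv2.resize(a,(420,560),interpolation=2),cv2.resize(b,(380,560),interpolation=2)])
cv2.imwrite('pics/crop2.png',np.clip(o*1.5,0,255).astype(np.uint8))
E
```

```text
t: 2.58
tool_pos: [470.3, 109.3, 29.5]
orientation: [0.118, 0.993, 0.0, 0.0]
contact_force: [-3.6, 1.2, 1.7]
finger_gap: 0.4
grip_force: 1.7
t: 3.2
tool_pos: [488.8, 104.7, 28.5]
orientation: [0.118, 0.993, -0.0, -0.001]
contact_force: [-6.7, 3.7, 5.2]
finger_gap: 0.4
grip_force: 3.5
```

View pics/crop2.png

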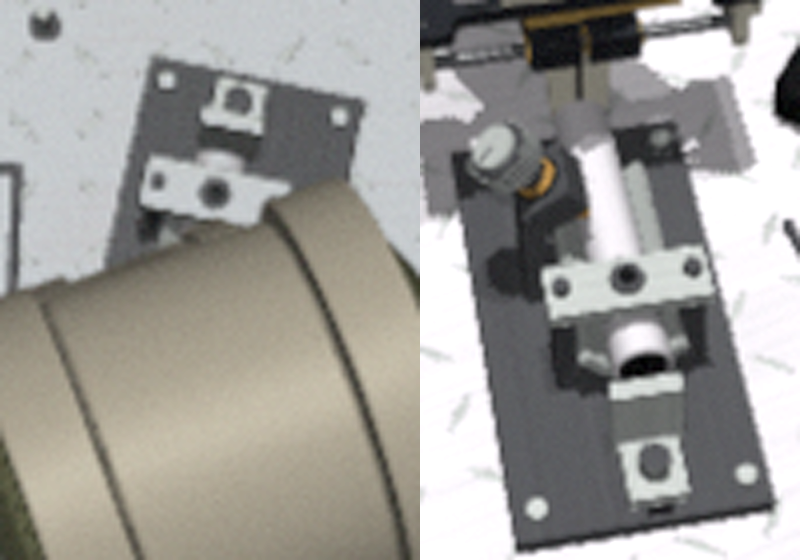

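The tube's end now shows past the bridge at crop (640,350) in the scene view, roughly 10 mm short of the stop plate at (645,385). I'll go on in smaller steps.

```bash
python3 -m pendant '[[0.008,-0.002,0,0,0,0,0],[0.008,-0.002,0,0,0,0,0],[0.008,-0.002,0,0,0,0,0]]';  python3 -m pendant '[[0.004,-0.001,0,0,0,0,0],[0.004,-0.001,0,0,0,0,0]]'; python3 -m pendant '[[0.004,-0.001,0,0,0,0,0],[0.004,-0.001,0,0,0,0,0]]'
```

```text
t: 3.68
tool_pos: [495.8, 103.1, 28.6]
orientation: [0.118, 0.993, 0.0, 0.0]
contact_force: [-1.5, 0.9, 1.2]
finger_gap: 0.3
grip_force: 0.9
t: 3.92
tool_pos: [497.5, 102.6, 28.6]
orientation: [0.118, 0.993, -0.0, -0.0]
contact_force: [-2.1, 1.5, -0.1]
finger_gap: 0.5
grip_force: 0.9
t: 4.18
tool_pos: [499.5, 102.1, 28.6]
orientation: [0.118, 0.993, 0.0, 0.0]
contact_force: [-1.0, 1.3, -0.7]
finger_gap: 0.7
grip_force: 0.9
```

```bash
for i in 1; do python3 -m pendant '[[0.004,-0.001,0,0,0,0,0],[0.004,-0.001,0,0,0,0,0]]'; python3 -m pendant '[[0.004,-0.001,0,0,0,0,0],[0.004,-0.001,0,0,0,0,0]]'; done
python3 - <<'E'
from h import *
s=camera('scene')['img'];s=cv2.cvtColor(s,cv2.COLOR_RGB2BGR)
t=cv2.cvtColor(camera('top')['img'],cv2.COLOR_RGB2BGR)
o=np.hstack([cv2.resize(t[125:175,285:325],(400,500),interpolation=2),cv2.resize(s[275:325,275:315],(400,500),interpolation=2)])
cv2.imwrite('pics/crop3.png',np.clip(o*1.5,0,255).astype(np.uint8))
E
```

```text
t: 4.42
tool_pos: [501.5, 101.6, 28.6]
orientation: [0.118, 0.993, -0.0, -0.0]
contact_force: [-1.7, 1.5, 0.4]
finger_gap: 0.7
grip_force: 1.0
t: 4.68
tool_pos: [503.1, 101.2, 28.6]
orientation: [0.118, 0.993, -0.0, -0.0]
contact_force: [-3.3, 3.3, 2.8]
finger_gap: 0.5
grip_force: 2.4
```

View pics/crop3.png

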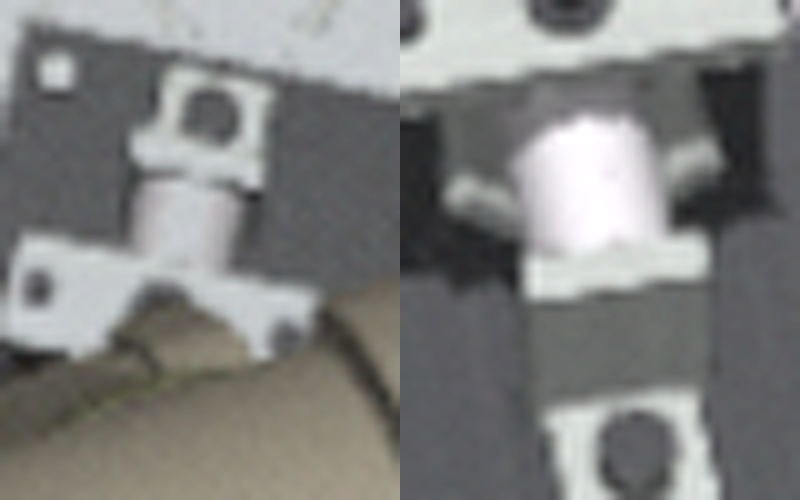

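Tube end at left (185,185) meets the stop plate at (195,165), with a very thin dark line between them. It is nearly touching, so I'll finish by force.

```bash
python3 -m pendant '[[0.004,-0.001,0,0,0,0,0],[0,0,0,0,0,0,0]]'; python3 -m pendant '[[0.004,-0.001,0,0,0,0,0],[0,0,0,0,0,0,0]]'
```

```text
t: 5.03
tool_pos: [503.1, 101.2, 28.6]
orientation: [0.118, 0.993, -0.0, -0.001]
contact_force: [-5.6, 3.5, 3.9]
finger_gap: 0.5
grip_force: 3.4
t: 5.28
tool_pos: [503.1, 101.1, 28.6]
orientation: [0.117, 0.993, -0.0, -0.002]
contact_force: [-9.3, 4.2, 6.1]
finger_gap: 0.4
grip_force: 4.9
```

```bash
python3 -m pendant '[[0.006,-0.0015,0,0,0,0,0],[0,0,0,0,0,0,0]]'; python3 -m pendant '[[0.006,-0.0015,0,0,0,0,0],[0,0,0,0,0,0,0],[0,0,0,0,0,0,0]]'
```

```text
t: 5.52
tool_pos: [503.0, 101.2, 28.5]
orientation: [0.117, 0.993, -0.0, -0.003]
contact_force: [-13.0, 7.4, 9.3]
finger_gap: 0.6
grip_force: 7.1
t: 5.9
tool_pos: [503.0, 101.1, 28.5]
orientation: [0.116, 0.993, -0.001, -0.004]
contact_force: [-17.8, 8.9, 12.6]
finger_gap: 0.4
grip_force: 9.3
```

It has stopped, and the force climbs to about 20 N with no motion, so the tube is home. I'll retreat and go to the screw.

```bash
python3 -m pendant '[[-0.05,0.012,0,0,0,0,0],[-0.05,0.012,0,0,0,0,0],[0,0,0.25,0,0,0,0],[0,0,0.25,0,0,0,0],[0,0,0.25,0,0,0,0.3]]'; python3 -m pendant '[[0.0355,-0.0615,0,0,0,0.0972,1],[0.0355,-0.0615,0,0,0,0.0972,1],[0.0355,-0.0615,0,0,0,0.0972,1],[0.0355,-0.0615,0,0,0,0.0972,1],[0.0355,-0.0615,0,0,0,0.0972,1],[0.0355,-0.0615,0,0,0,0.0972,1],[0.0355,-0.0615,0,0,0,0.0972,1],[0.0355,-0.0615,0,0,0,0.0972,1]]'; python3 -c "
from h import *
print(get_obs()['joint_positions'])"; python3 -m pendant '[[0,0,-0.025,0.0945,-0.0228,0,1],[0,0,-0.025,0.0945,-0.0228,0,1],[0,0,-0.025,0.0945,-0.0228,0,1],[0,0,-0.025,0.0945,-0.0228,0,1],[0,0,0,0,0,0,1],[0,0,0,0,0,0,1]]'
python3 - <<'E'
from h import *
o=get_obs();print(o['joint_positions'],o['tool_pos'],toolT(o)[:3,:3].round(3));c=camera('wrist');im=c.pop('img');cv2.imwrite('pics/w2.png',cv2.cvtColor(im,cv2.COLOR_RGB2BGR));np.save('pics/w2.npy',dict(c,o=o),allow_pickle=True)
E
```

```text
t: 6.52
tool_pos: [483.3, 105.6, 218.0]
orientation: [0.118, 0.993, 0.0, 0.0]
contact_force: [2.0, 0.6, -0.8]
finger_gap: 6.6
grip_force: 0.0
t: 7.52
tool_pos: [554.7, -17.9, 216.0]
orientation: [-0.475, 0.88, -0.0, 0.0]
contact_force: [0.7, 0.1, -0.1]
finger_gap: 86.0
grip_force: 0.0
[ 0.14921374  0.41388928 -0.30108154  1.9817024   0.17259297  0.76955651
  2.3080196 ]
t: 8.28
tool_pos: [553.4, -16.9, 188.4]
orientation: [-0.456, 0.849, 0.203, 0.175]
contact_force: [0.6, -0.3, 0.2]
finger_gap: 93.1
grip_force: 0.0
[ 0.88828256  0.6780564  -0.97379115  2.03843941  0.0198546   0.58394358
  2.6020707 ] [553.35794211 -16.91939795 188.35544556] [[-0.523 -0.845  0.112]
 [-0.703  0.502  0.503]
 [-0.481  0.185 -0.857]]
```

View pics/w2.png

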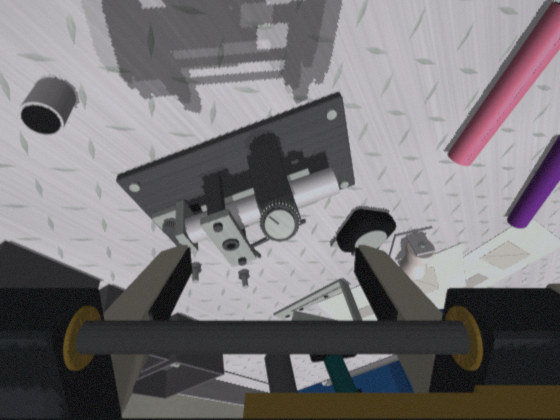

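The wrist view shows the screw's head at (281,222) with its dial line, the bridge at (225,240) and the tube beneath. j7 is at its limit, so I'll turn back about 15° and finish the tilt. I'll also triangulate the head.

```bash
cat >> h.py <<'E'
def Rt(phi,yaw=-.237,tilt=35):  # jig yaw, turn phi deg ccw about screw axis from tool y || jig y
    return R.from_euler('z',yaw)*R.from_euler('x',tilt,degrees=True)*R.from_euler('z',phi,degrees=True)*R.from_matrix([[-1,0,0],[0,1,0],[0,0,-1]])
E
python3 - <<'E'
from h import *
t=np.load('pics/top0.npy',allow_pickle=True).item();s=np.load('pics/scene0.npy',allow_pickle=True).item();w=np.load('pics/w2.npy',allow_pickle=True).item()
tp=lambda u,v:ray(t,(255+u/4.4-.4,115+v/4.4-.4)); sc=lambda u,v:ray(s,(240+(u-396)/4-.4,215+v/4-.4));T=toolT(w['o'])
im=cv2.imread('pics/w2.png');g=cv2.cvtColor(im,cv2.COLOR_BGR2GRAY)
print(cv2.HoughCircles(g[195:250,250:310],cv2.HOUGH_GRADIENT,1,20,param1=80,param2=12,minRadius=11,maxRadius=24))
wr=ray(w,(281,223),T)
for n,rs in(('all',[tp(280,285),sc(481,108),wr]),('tw',[tp(280,285),wr]),('sw',[sc(481,108),wr])): print(n,tri(rs))
print('bush',tri([tp(203,180),sc(604,236),ray(w,(231,245),T)]))
M=R.from_euler('z',-.237);print('pred top',M.apply([-25,-95*np.sin(.611),0])+[598.5,78,46+95*np.cos(.611)])
Rc=R.from_quat(w['o']['orientation'])
for phi in(70,60,55,50):
    print(phi,((Rt(phi)*Rc.inv()).as_rotvec()/(np.pi/2)).round(4))
E
```

```text
[[[29.5 29.5 14.4]]]
all (array([561.43753413,  32.66410646, 123.54643657]), [np.float64(4.538054028773204), np.float64(4.667848818589558), np.float64(0.6212535236389937)])
tw (array([559.6275208,  28.4759435, 127.024968 ]), [np.float64(0.2803907799412885), np.float64(0.2803907799412028)])
sw (array([561.62116301,  36.98910312, 120.78105673]), [np.float64(1.091686368110889), np.float64(1.0916863681109341)])
bush (array([633.85706926,  70.0100508 ,  85.5266411 ]), [np.float64(1.1550472167148005), np.float64(1.5251281316638876), np.float64(0.483868986060655)])
pred top [561.40285267  30.89290184 123.81210036]
70 [ 0.0414 -0.0158 -0.0026]
60 [ 0.055   0.0432 -0.0957]
55 [ 0.0617  0.0728 -0.1423]
50 [ 0.0684  0.1023 -0.1889]
```

```bash
python3 -m pendant '[[0,0,0,0.0275,0.0216,-0.0478,1],[0,0,0,0.0275,0.0216,-0.0478,1],[0,0,0,0,0,0,1]]'
cat > go.py <<'E'
from h import *; import sys
phi,s=float(sys.argv[1]),float(sys.argv[2]);o=get_obs();a=Rt(0).apply([0,0,-1]);top=np.array([561.4,31.5,123.6])
p=top+(s-95)*a;Rc=R.from_quat(o['orientation'])
print(o['joint_positions'].round(3));print('dpos share',((p-o['tool_pos'])/250).round(4),'drot',((Rt(phi)*Rc.inv()).as_rotvec()/(np.pi/2)).round(4),'a/250',(a/250).round(5))
E
python3 go.py 60 67; python3 go.py 60 150
```

```text
t: 8.7
tool_pos: [553.5, -14.7, 189.3]
orientation: [-0.379, 0.876, 0.24, 0.18]
contact_force: [0.0, -0.4, 0.4]
finger_gap: 93.1
grip_force: 0.0
[ 0.921  0.7   -0.982  2.049 -0.069  0.56   2.54 ]
dpos share [ 0.0466  0.2471 -0.3545] drot [ 0.0019  0.0014 -0.0035] a/250 [-0.00054 -0.00223  0.00328]
[ 0.921  0.7   -0.982  2.049 -0.069  0.56   2.54 ]
dpos share [ 0.0019  0.062  -0.0826] drot [ 0.0019  0.0014 -0.0035] a/250 [-0.00054 -0.00223  0.00328]
```

```bash
python3 -m pendant '[[0.0077,0.0589,-0.0823,0.001,0.0007,-0.0017,1],[0.0077,0.0589,-0.0823,0.001,0.0007,-0.0017,1],[0,0,0,0,0,0,1],[0,0,0,0,0,0,1]]'; python3 go.py 60 67
python3 - <<'E'
from h import *
o=get_obs();c=camera('wrist');im=c.pop('img');cv2.imwrite('pics/w3.png',cv2.cvtColor(im,cv2.COLOR_RGB2BGR));np.save('pics/w3.npy',dict(c,o=o),allow_pickle=True)
E
```

```text
t: 9.2
tool_pos: [557.7, 13.6, 148.5]
orientation: [-0.375, 0.876, 0.242, 0.181]
contact_force: [0.0, 1.5, 0.1]
finger_gap: 92.8
grip_force: 0.0
[ 0.841  0.751 -0.939  2.092 -0.051  0.441  2.513]
dpos share [ 0.0299  0.1342 -0.1914] drot [-0.0015  0.0005  0.0009] a/250 [-0.00054 -0.00223  0.00328]
```

View pics/w3.png

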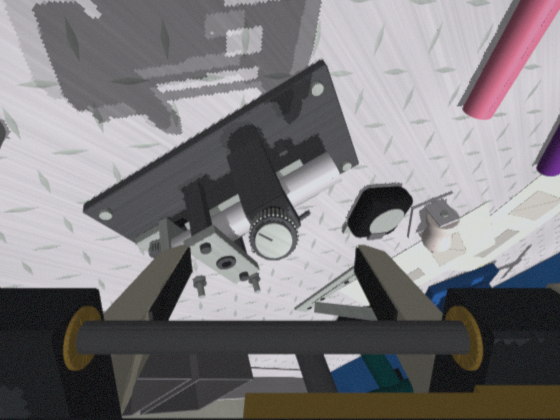

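The head's top face is centred at about (273,240), between the fingers.

```bash
python3 - <<'E'
from h import *
w=np.load('pics/w3.npy',allow_pickle=True).item();w2=np.load('pics/w2.npy',allow_pickle=True).item()
g=cv2.cvtColor(cv2.imread('pics/w3.png'),cv2.COLOR_BGR2GRAY)
print(cv2.HoughCircles(g[205:275,240:310],cv2.HOUGH_GRADIENT,1,20,param1=80,param2=12,minRadius=15,maxRadius=28))
m=(g[205:275,240:310]>125).astype(np.uint8);n,l,st,ce=cv2.connectedComponentsWithStats(m);i=l[36,34];print(st[i],ce[i]+[240,205])
T=toolT(w['o']);r=ray(w,(273.5,240.5),T);r2=ray(w2,(280,224),toolT(w2['o']))
p,e=tri([r,r2]);print(p,e)
for z in(25,30,35):
  o=T[:3,:3].T@(r[0]-T[:3,3]);d=T[:3,:3].T@r[1];print(z,(o+d*(z-o[2])/d[2]).round(1))
E
```

```text
[[[33.5 36.5 18.5]]]
[  15   18   38   36 1009] [273.54509415 240.64915758]
[560.50872282  28.17904188 127.3337227 ] [np.float64(0.3204747830900946), np.float64(0.3204747830900329)]
25 [ 0.9  0.3 25. ]
30 [-1.2  0.3 30. ]
35 [-3.4  0.3 35. ]
```

```bash
python3 - <<'E'
from h import *
o=get_obs();T=toolT(o);Rm=T[:3,:3]
top=T[:3,3]+Rm@[-1.4,.3,30.4];print(top, Rm.round(3))
tgt=top+Rm[:,2]*26.5;d=(tgt-o['tool_pos'])/250;print(d,d/3)
E
```

```text
[562.62743201  31.02150644 124.45805136] [[-0.654 -0.744  0.137]
 [-0.569  0.603  0.559]
 [-0.499  0.288 -0.818]]
[ 0.03389416  0.13118349 -0.18296622] [ 0.01129805  0.04372783 -0.06098874]
```

```bash
python3 -m pendant '[[0.0113,0.0437,-0.061,-0.0008,0.0002,0.0005,1],[0.0113,0.0437,-0.061,-0.0007,0.0003,0.0004,1],[0.0056,0.0219,-0.0305,0,0,0,1],[0.0056,0.0219,-0.0305,0,0,0,1],[0,0,0,0,0,0,1]]'; python3 -m pendant '[[0,0,0,0,0,0,0.3],[0,0,0,0,0,0,0.3],[0,0,0,0,0,0,0.3],[0,0,0,0,0,0,0.3],[0,0,0,0,0,0,0.2],[0,0,0,0,0,0,0.2],[0,0,0,0,0,0,0.2]]'; python3 -c "
from h import *
o=get_obs();print(o['joint_positions'],o['ft_torque'],o['joint_efforts'][6])"
```

```text
t: 9.88
tool_pos: [565.6, 45.9, 101.7]
orientation: [-0.374, 0.877, 0.242, 0.18]
contact_force: [-0.7, -0.7, -0.1]
finger_gap: 92.9
grip_force: 0.0
t: 10.75
tool_pos: [565.3, 46.1, 101.9]
orientation: [-0.375, 0.877, 0.242, 0.18]
contact_force: [-2.3, -1.1, 2.0]
finger_gap: 31.6
grip_force: 30.0
[ 0.73763304  0.81309041 -0.87907381  2.12119463 -0.03212509  0.31840452
  2.48660543] [-0.27451622  0.44493434  0.21061104] -0.0123722487478517
```

Gripped at 31.6 mm, across the head's diameter. Turning clockwise (about tool +z).

```bash
cat > st.py <<'E'
from h import *
o=get_obs();z=toolT(o)[:3,2];Rc=R.from_quat(o['orientation'])
rel=(Rt(60).inv()*Rc).as_rotvec();th=rel[2]%(2*np.pi)
print('turned',round(th,3),'load',round(-o['ft_torque']@z,3),'ft',o['ft_torque'].round(2),'F',o['contact_force'].round(1),'z',z.round(3),'j',o['joint_positions'].round(2),'t',o['t'],'gap',round(o['finger_gap'],1),'tau7',round(o['joint_efforts'][6],3))
E
python3 -m pendant '[[0.00006,0.00024,-0.00035,0.0148,0.0604,-0.0883,0.2],[0.00006,0.00024,-0.00035,0.0148,0.0604,-0.0883,0.2],[0.00006,0.00024,-0.00035,0.0148,0.0604,-0.0883,0.2],[0.00006,0.00024,-0.00035,0.0148,0.0604,-0.0883,0.2]]'; python3 st.py
python3 -m pendant '[[0.00006,0.00024,-0.00035,0.0148,0.0604,-0.0883,0.2],[0.00006,0.00024,-0.00035,0.0148,0.0604,-0.0883,0.2],[0.00006,0.00024,-0.00035,0.0148,0.0604,-0.0883,0.2],[0.00006,0.00024,-0.00035,0.0148,0.0604,-0.0883,0.2]]'; python3 st.py
```

```text
t: 11.25
tool_pos: [565.4, 46.2, 101.6]
orientation: [-0.059, 0.951, 0.289, 0.088]
contact_force: [-1.9, -0.1, 0.6]
finger_gap: 31.2
grip_force: 30.0
turned 0.687 load 0.038 ft [-0.45  0.4   0.25] F [-1.9 -0.1  0.6] z [ 0.134  0.56  -0.817] j [ 0.67  0.77 -0.76  2.13 -0.34  0.33  2.11] t 11.25 gap 31.2 tau7 1.162
t: 11.75
tool_pos: [565.5, 46.4, 101.2]
orientation: [0.261, 0.917, 0.303, -0.013]
contact_force: [-2.3, -0.6, 0.6]
finger_gap: 31.2
grip_force: 30.0
turned 1.366 load 0.035 ft [-0.61  0.46  0.26] F [-2.3 -0.6  0.6] z [ 0.135  0.561 -0.816] j [ 0.59  0.73 -0.62  2.13 -0.63  0.36  1.71] t 11.75 gap 31.2 tau7 1.246
```

```bash

python3 -m pendant '[[0.00006,0.00024,-0.00035,0.0148,0.0604,-0.0883,0.2],[0.00006,0.00024,-0.00035,0.0148,0.0604,-0.0883,0.2],[0.00006,0.00024,-0.00035,0.0148,0.0604,-0.0883,0.2]]'; python3 st.py
python3 -m pendant '[[0.00006,0.00024,-0.00035,0.0148,0.0604,-0.0883,0.2],[0.00006,0.00024,-0.00035,0.0148,0.0604,-0.0883,0.2],[0.00006,0.00024,-0.00035,0.0148,0.0604,-0.0883,0.2]]'; python3 st.py
```

```text
t: 12.12
tool_pos: [565.5, 46.6, 100.9]
orientation: [0.484, 0.821, 0.29, -0.088]
contact_force: [-2.1, -1.0, 0.3]
finger_gap: 31.5
grip_force: 30.0
turned 1.875 load 0.023 ft [-0.62  0.54  0.3 ] F [-2.1 -1.   0.3] z [ 0.136  0.562 -0.816] j [ 0.51  0.7  -0.5   2.14 -0.82  0.41  1.39] t 12.125 gap 31.5 tau7 1.391
t: 12.5
tool_pos: [565.5, 46.7, 100.6]
orientation: [0.675, 0.673, 0.259, -0.158]
contact_force: [-2.8, -1.0, 1.1]
finger_gap: 31.8
grip_force: 30.0
turned 2.384 load 0.048 ft [-0.64  0.61  0.37] F [-2.8 -1.   1.1] z [ 0.138  0.561 -0.816] j [ 0.42  0.68 -0.37  2.14 -0.96  0.47  1.03] t 12.5 gap 31.8 tau7 1.696
```

```bash
cat >> st.py <<'E'
import sys
sys.exit(-o['ft_torque']@z>0.11)
E
set -e
python3 -m pendant '[[0.00002,0.00007,-0.0001,0.0044,0.018,-0.0261,0.2],[0.00002,0.00007,-0.0001,0.0044,0.018,-0.0261,0.2]]'>/dev/null; python3 st.py
python3 -m pendant '[[0.00002,0.00007,-0.0001,0.0044,0.018,-0.0261,0.2],[0.00002,0.00007,-0.0001,0.0044,0.018,-0.0261,0.2]]'>/dev/null; python3 st.py
python3 -m pendant '[[0.00002,0.00007,-0.0001,0.0044,0.018,-0.0261,0.2],[0.00002,0.00007,-0.0001,0.0044,0.018,-0.0261,0.2]]'>/dev/null; python3 st.py
python3 -m pendant '[[0.00002,0.00007,-0.0001,0.0044,0.018,-0.0261,0.2],[0.00002,0.00007,-0.0001,0.0044,0.018,-0.0261,0.2]]'>/dev/null; python3 st.py
```

```text
turned 2.48 load 0.037 ft [-0.57  0.42  0.24] F [-1.6 -1.2  1.2] z [ 0.137  0.561 -0.816] j [ 0.41  0.68 -0.36  2.14 -0.98  0.48  0.94] t 12.75 gap 31.4 tau7 0.493False
```

```bash
sed -i '$d' st.py; echo "sys.exit(int(-o['ft_torque']@z>0.11))">>st.py
set -e
python3 -m pendant '[[0.00002,0.00007,-0.0001,0.0044,0.018,-0.0261,0.2],[0.00002,0.00007,-0.0001,0.0044,0.018,-0.0261,0.2]]'>/dev/null; python3 st.py
python3 -m pendant '[[0.00002,0.00007,-0.0001,0.0044,0.018,-0.0261,0.2],[0.00002,0.00007,-0.0001,0.0044,0.018,-0.0261,0.2]]'>/dev/null; python3 st.py
python3 -m pendant '[[0.00002,0.00007,-0.0001,0.0044,0.018,-0.0261,0.2],[0.00002,0.00007,-0.0001,0.0044,0.018,-0.0261,0.2]]'>/dev/null; python3 st.py
python3 -m pendant '[[0.00002,0.00007,-0.0001,0.0044,0.018,-0.0261,0.2],[0.00002,0.00007,-0.0001,0.0044,0.018,-0.0261,0.2]]'>/dev/null; python3 st.py
python3 -m pendant '[[0.00002,0.00007,-0.0001,0.0044,0.018,-0.0261,0.2],[0.00002,0.00007,-0.0001,0.0044,0.018,-0.0261,0.2]]'>/dev/null; python3 st.py
```

```text
turned 2.581 load 0.053 ft [-0.54  0.43  0.27] F [-1.3 -0.7  1.7] z [ 0.137  0.561 -0.816] j [ 0.4   0.67 -0.34  2.14 -0.99  0.49  0.85] t 13.0 gap 31.5 tau7 0.537
turned 2.681 load -0.003 ft [-0.57  0.48  0.23] F [-1.4 -0.1  1.6] z [ 0.137  0.561 -0.816] j [ 0.39  0.67 -0.33  2.15 -1.    0.49  0.76] t 13.25 gap 31.4 tau7 0.556
turned 2.782 load 0.003 ft [-0.58  0.49  0.24] F [-1.8  0.2  1.7] z [ 0.137  0.561 -0.816] j [ 0.39  0.67 -0.32  2.15 -1.01  0.49  0.67] t 13.5 gap 31.6 tau7 0.572
turned 2.882 load 0.004 ft [-0.61  0.44  0.21] F [-2.2 -1.1  1.5] z [ 0.137  0.561 -0.816] j [ 0.38  0.67 -0.32  2.15 -1.01  0.5   0.57] t 13.75 gap 31.3 tau7 0.585
turned 2.983 load -0.003 ft [-0.62  0.46  0.21] F [-2.3 -0.6  2. ] z [ 0.136  0.561 -0.816] j [ 0.38  0.67 -0.31  2.15 -1.01  0.5   0.48] t 14.0 gap 31.0 tau7 0.595
```

```bash

set -e
python3 -m pendant '[[0.00002,0.00007,-0.0001,0.0044,0.018,-0.0261,0.2],[0.00002,0.00007,-0.0001,0.0044,0.018,-0.0261,0.2]]'>/dev/null; python3 st.py
python3 -m pendant '[[0.00002,0.00007,-0.0001,0.0044,0.018,-0.0261,0.2],[0.00002,0.00007,-0.0001,0.0044,0.018,-0.0261,0.2]]'>/dev/null; python3 st.py
python3 -m pendant '[[0.00002,0.00007,-0.0001,0.0044,0.018,-0.0261,0.2],[0.00002,0.00007,-0.0001,0.0044,0.018,-0.0261,0.2]]'>/dev/null; python3 st.py
python3 -m pendant '[[0.00002,0.00007,-0.0001,0.0044,0.018,-0.0261,0.2],[0.00002,0.00007,-0.0001,0.0044,0.018,-0.0261,0.2]]'>/dev/null; python3 st.py
python3 -m pendant '[[0.00002,0.00007,-0.0001,0.0044,0.018,-0.0261,0.2],[0.00002,0.00007,-0.0001,0.0044,0.018,-0.0261,0.2]]'>/dev/null; python3 st.py
python3 -m pendant '[[0.00002,0.00007,-0.0001,0.0044,0.018,-0.0261,0.2],[0.00002,0.00007,-0.0001,0.0044,0.018,-0.0261,0.2]]'>/dev/null; python3 st.py
```

```text
turned 3.084 load -0.019 ft [-0.56  0.5   0.23] F [-2.2 -1.5  0.7] z [ 0.136  0.561 -0.816] j [ 0.38  0.67 -0.31  2.15 -1.02  0.5   0.38] t 14.25 gap 31.2 tau7 0.604
turned 3.184 load -0.051 ft [-0.59  0.56  0.22] F [-1.6 -1.4  0.9] z [ 0.136  0.561 -0.816] j [ 0.37  0.67 -0.3   2.15 -1.02  0.51  0.28] t 14.5 gap 31.3 tau7 0.612
turned 3.285 load -0.076 ft [-0.6   0.55  0.18] F [-2.4 -0.8  1.1] z [ 0.136  0.561 -0.816] j [ 0.37  0.67 -0.3   2.15 -1.02  0.51  0.18] t 14.75 gap 31.2 tau7 0.619
turned 3.385 load -0.024 ft [-0.61  0.49  0.21] F [-2.1 -0.8  1.4] z [ 0.136  0.562 -0.816] j [ 0.37  0.67 -0.3   2.15 -1.02  0.51  0.08] t 15.0 gap 31.4 tau7 0.625
turned 3.486 load -0.035 ft [-0.61  0.54  0.23] F [-1.3 -0.4  2.6] z [ 0.136  0.562 -0.816] j [ 0.37  0.67 -0.3   2.15 -1.03  0.51 -0.02] t 15.25 gap 31.5 tau7 0.631
turned 3.586 load -0.012 ft [-0.59  0.53  0.25] F [-2.6 -0.5  1.3] z [ 0.136  0.562 -0.816] j [ 0.37  0.67 -0.29  2.15 -1.03  0.51 -0.11] t 15.5 gap 31.1 tau7 0.636
```

```bash
sed -i 's/>0.11/>0.07/' st.py
set -e
python3 -m pendant '[[0.00002,0.00007,-0.0001,0.0044,0.018,-0.0261,0.2],[0.00002,0.00007,-0.0001,0.0044,0.018,-0.0261,0.2]]'>/dev/null; python3 st.py
python3 -m pendant '[[0.00002,0.00007,-0.0001,0.0044,0.018,-0.0261,0.2],[0.00002,0.00007,-0.0001,0.0044,0.018,-0.0261,0.2]]'>/dev/null; python3 st.py
python3 -m pendant '[[0.00002,0.00007,-0.0001,0.0044,0.018,-0.0261,0.2],[0.00002,0.00007,-0.0001,0.0044,0.018,-0.0261,0.2]]'>/dev/null; python3 st.py
python3 -m pendant '[[0.00002,0.00007,-0.0001,0.0044,0.018,-0.0261,0.2],[0.00002,0.00007,-0.0001,0.0044,0.018,-0.0261,0.2]]'>/dev/null; python3 st.py
python3 -m pendant '[[0.00002,0.00007,-0.0001,0.0044,0.018,-0.0261,0.2],[0.00002,0.00007,-0.0001,0.0044,0.018,-0.0261,0.2]]'>/dev/null; python3 st.py
python3 -m pendant '[[0.00002,0.00007,-0.0001,0.0044,0.018,-0.0261,0.2],[0.00002,0.00007,-0.0001,0.0044,0.018,-0.0261,0.2]]'>/dev/null; python3 st.py
```

```text
turned 3.687 load -0.034 ft [-0.6   0.58  0.26] F [-3.1 -0.5  0.8] z [ 0.135  0.562 -0.816] j [ 0.37  0.67 -0.29  2.15 -1.03  0.51 -0.21] t 15.75 gap 31.6 tau7 0.64
turned 3.787 load -0.037 ft [-0.56  0.6   0.27] F [-1.7 -1.5  2.7] z [ 0.135  0.562 -0.816] j [ 0.36  0.67 -0.29  2.15 -1.03  0.51 -0.31] t 16.0 gap 31.6 tau7 0.644
turned 3.888 load -0.035 ft [-0.59  0.63  0.29] F [-2.9 -0.6  2. ] z [ 0.135  0.562 -0.816] j [ 0.36  0.67 -0.29  2.15 -1.03  0.51 -0.41] t 16.25 gap 31.5 tau7 0.647
turned 3.989 load -0.019 ft [-0.6   0.61  0.3 ] F [-1.7 -1.1  2.2] z [ 0.135  0.562 -0.816] j [ 0.36  0.67 -0.29  2.15 -1.03  0.51 -0.51] t 16.5 gap 31.1 tau7 0.649
turned 4.089 load 0.151 ft [-0.62  0.55  0.46] F [-2.7 -1.3  2.3] z [ 0.135  0.562 -0.816] j [ 0.36  0.67 -0.29  2.15 -1.03  0.51 -0.61] t 16.75 gap 31.5 tau7 0.493
```

Load has jumped by about 0.18 N m, so the collar has seated. Adding about 0.05 rad.

```bash
python3 -m pendant '[[0,0,0,0,0,0,0.2]]'>/dev/null; python3 st.py
python3 -m pendant '[[0,0,0,0.0044,0.018,-0.0261,0.2],[0,0,0,0,0,0,0.2]]'>/dev/null; python3 st.py
```

```text
turned 4.087 load 0.151 ft [-0.58  0.69  0.57] F [-3.3 -0.6  2.5] z [ 0.135  0.562 -0.816] j [ 0.36  0.67 -0.29  2.15 -1.03  0.51 -0.61] t 16.875 gap 31.2 tau7 -0.586
turned 4.136 load 0.189 ft [-0.54  0.8   0.69] F [-3.9 -1.5  2.9] z [ 0.135  0.563 -0.816] j [ 0.36  0.67 -0.29  2.15 -1.03  0.51 -0.66] t 17.125 gap 31.3 tau7 -0.651
```

```bash
python3 -m pendant '[[0,0,0,0.0026,0.0107,-0.0156,0.2],[0,0,0,0,0,0,0.2]]'>/dev/null; python3 st.py; python3 -m pendant '[[0,0,0,0,0,0,0.2]]'>/dev/null; python3 st.py
```

```text
turned 4.168 load 0.305 ft [-0.46  0.9   0.92] F [-5.1 -0.5  4.5] z [ 0.135  0.563 -0.816] j [ 0.36  0.67 -0.29  2.15 -1.03  0.51 -0.69] t 17.375 gap 31.5 tau7 -0.521
turned 4.167 load 0.32 ft [-0.44  0.91  0.95] F [-5.4 -1.4  4. ] z [ 0.135  0.563 -0.816] j [ 0.36  0.67 -0.29  2.15 -1.03  0.51 -0.69] t 17.5 gap 31.6 tau7 -0.315
```

Snug at about 0.17 rad (0.35 N m). Releasing and backing off along the screw's axis.

```bash
python3 -m pendant '[[0,0,0,0,0,0,0.7],[0,0,0,0,0,0,0.7],[0,0,0,0,0,0,0.7],[0,0,0,0,0,0,0.7]]'; python3 -m pendant '[[-0.0054,-0.0224,0.0327,0,0,0,0.7],[-0.0162,-0.0672,0.098,0,0,0,0.7],[-0.0162,-0.0672,0.098,0,0,0,0.7],[-0.0162,-0.0672,0.098,0,0,0,0.7],[-0.0162,-0.0672,0.098,0,0,0,0.7],[0,0,0,0,0,0,0.7],[0,0,0,0,0,0,0.7]]'
python3 - <<'E'
from h import *
f=lambda n:cv2.cvtColor(camera(n)['img'],cv2.COLOR_RGB2BGR)
w=f('wrist');s=f('scene')
o=np.hstack([cv2.resize(w,(400,300)),cv2.resize(s[195:345,225:345],(400,500),interpolation=2)[:300]]) if 0 else np.hstack([cv2.copyMakeBorder(cv2.resize(w,(400,300)),0,200,0,0,cv2.BORDER_CONSTANT),cv2.resize(s[215:340,235:335],(400,500),interpolation=2)])
cv2.imwrite('pics/fin.png',np.clip(o*1.4,0,255).astype(np.uint8))
E
```

```text
t: 18.0
tool_pos: [566.3, 47.1, 99.7]
orientation: [0.947, -0.103, 0.039, -0.301]
contact_force: [0.3, 0.7, 0.6]
finger_gap: 63.8
grip_force: 0.0
t: 18.88
tool_pos: [548.3, -25.3, 205.8]
orientation: [0.947, -0.103, 0.039, -0.301]
contact_force: [-0.3, 0.1, -0.7]
finger_gap: 64.9
grip_force: 0.0
```

View pics/fin.png

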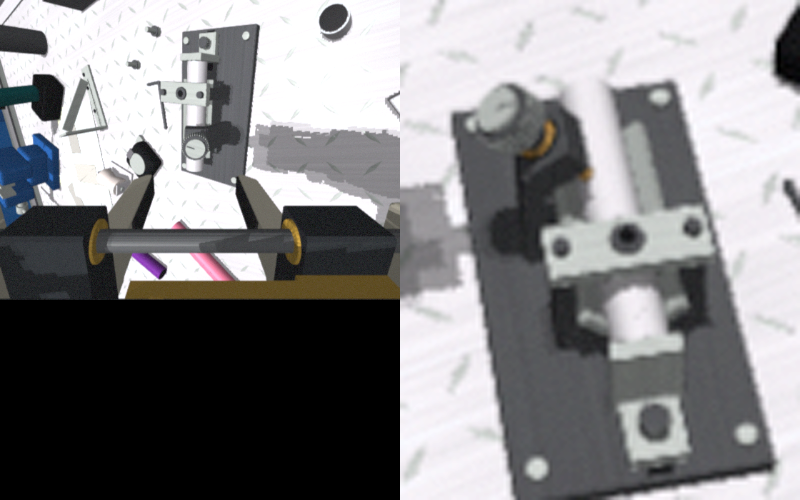

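The tube's end meets the stop plate at (645,345). The screw's collar is down on the nut and the gripper is clear, with the other things in place.

```bash
python3 -c "
from h import *
print(job_done())"
```

```text
the job is handed in; nothing more can be done
None
```

I've handed the job in, at about 19 s on the robot's clock; no verdict came back. The tube is against the stop after a steady push of about 20 N. The screw's collar is seated at about 0.17 rad (0.35 N m by the wrist sensor), the gripper is clear, and the last pictures show no bystander moved.

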